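Reset the bench tester with a stylus

TASK

Raise the bench tester's blue flip-up screen until it leans back a little past upright, about 110 degrees from shut, and let go of it there. Then take the orange stylus from its rack, push the red button at the bottom of its recess all the way in with the stylus tip and let it spring back, leaving the blue button unpressed. Hang the stylus upright in its rack again, and do not disturb the other things on the bench.

Things in the scene. Friction and masses are not known exactly. Their poses are not given: they have to be found in the camera images.
- console: grey bench tester fixed to the table, 136 (x) x 200 (y) x 45 mm high. Origin: centre of its underside; z up; front is -x. Its flat top has two round recesses, 14 mm across: red-framed at x = -25, y = +45 mm (red button), blue-framed at x = -25, y = -45 mm (blue button), button tops 5 mm down. The shut screen covers both; the rest of the top is flat decoration
- screen (a joint): angle of the blue flip-up screen in rad: 0 shut (flat on the tester), 1.57 upright, 1.92 leaning back 20 degrees past upright, 2.5 its stop. Starts shut or slightly raised. Stiff hinge (0.4 N m of friction): it stays where left. Plate 124 (hinge to free edge) x 190 x 10 mm, 0.25 kg
- screen_hinge (a point): middle of the screen's hinge axis, fixed on the tester at x = +62, y = 0, z = 52 mm in the tester's frame; the axis runs along the tester's y; z up
- screen_handle (a point): middle of the screen's orange handle: a round bar, 10 mm thick, 120 mm long, parallel to the hinge axis, on two arms at its ends, 33 mm of free air between bar and screen edge. It lies in the screen's plane, 162 mm from the hinge axis: at joint value q at hinge + 162 mm x (-cos q along the tester's x, sin q up), 52 mm above the table when shut
- reset_button (a joint): travel of the red button in m: 0 is out, 0.004 is fully in; spring returned, about 1.5 N to start and 5 N fully in. The button is 13 mm across and moves straight down. The fingers are too wide for its recess
- mode_button (a joint): travel of the blue button in m, made alike; it must not be pressed
- red_mouth (a point): centre of the mouth of the red button's recess, level with the tester's flat top, 45 mm above the table; the released button's top is 5 mm below it, the fully pressed one's 9 mm
- stylus: upright stylus, about 50 g. Origin: centre of the tip's flat end; z up along it. Steel shank 6 mm thick from 0 to 22 mm, 8 mm thick to 70 mm; black round collar, 26 mm across, 70 to 75 mm; orange square handle, 16 x 16 mm (sides along its x, y), 75 to 135 mm. Starts hanging in the rack by its collar, tip 15 mm above the table
- stylus_collar (a point): on the stylus axis at the underside of its collar, 70 mm above the tip
- rack: stylus rack fixed to the table, left or right of the tester. Origin: on the table below its slot's middle. A black foot 75 x 70 x 10 mm and a black column at the back (+x) carry a yellow level fork, 34 (x) x 44 (y) x 8 mm, top at 85 mm. The slot between its prongs is 14 mm wide (y), 34 mm long (x), open at the front (-x) and above; the column, no higher, closes it at x = +17 mm
- rack_seat (a point): middle of the fork's slot at the height of the fork's top, 85 mm above the table: where the underside of the stylus collar rests
- wheel: loose bystander: toy car wheel lying flat, black tyre, yellow hub, 66 mm across, 26 mm high; origin centre of underside
- gearmotor: loose bystander: yellow gear motor, 76 x 22 x 21 mm; origin centre of underside
- screwdriver: loose bystander: screwdriver with a yellow handle, 170 mm long along its x; origin under its middle
- pliers: loose bystander: pliers with orange handles, about 140 mm long along x, 12 mm high; origin under the joint
- battery_pack: loose bystander: battery pack, 62 x 58 x 20 mm; origin centre of underside
- cup: loose bystander: blue mug, 72 mm across, 85 mm high; origin centre of underside
There are look-alikes about, which are no part of the job. What is shaped like the rack but purple is not meant.

How it is judged (in metres and radians):
On the way, in this order (a step that is already met when the one before it is completed fails the run):
1. the screen stands between 100 and 120 degrees from shut, still (value of joint screen between 1.745 and 2.095 rad and velocity of joint screen between -0.1 and 0.1 rad/s and contact force between the fingers and console below 0.1 N), for 0.2 s.
2. the stylus has been lifted out of its rack (z of stylus_collar in the frame of rack above 0.12 m), for 0.1 s.
3. the red button is pressed fully in (at least 3.2 of its 4 mm) by the stylus (value of joint reset_button above 0.0032 m and contact force between stylus and console above 1 N), for 0.1 s.
At the end, for the whole second after the job is handed in: The screen stands between 100 and 120 degrees from shut, the red button is out again (within 1 mm), and the stylus hangs at rest in the rack's slot, collar resting on the fork (collar centre within 18 mm of the seat and not over 4 mm above it), upright within 0.15 rad (value of joint screen between 1.745 and 2.095 rad and value of joint reset_button below 0.001 m and distance between stylus_collar and rack_seat below 0.018 m and z of stylus_collar in the frame of rack_seat below 0.004 m and angle between stylus's own z axis and vertical below 0.15 rad and linear speed of stylus below 0.02 m/s); the robot touches nothing.
It fails at once if the blue button is pressed by more than 1.5 mm (value of joint mode_button above 0.0015 m).
It fails at once if another thing on the bench is moved by more than 40 mm (distance of any of wheel, gearmotor, screwdriver, pliers, battery_pack, cup from where it was at the start of the episode above 0.04 m).
It also fails if it takes over 62 s, if anything falls off the work surface, if the arm or the gripper's body presses on something with over 40 N, if the wrist force passes 120 N, or if a joint passes its speed limit or range.

ROBOT

A 6-joint arm with a two-finger parallel gripper is mounted at the origin on the work surface. World frame = base frame: x ahead of the robot, y to its left, z up, the work surface at z = 0. Lengths are in mm, angles in degrees, forces in N, time in s.
With the tool pointing down it reaches from about 350 to 850 mm from the base axis. Payload 8.1 kg.
Tool frame: the origin (TCP) lies on the centre line of the jaws, within the pads' length; the fingertips stand 19 mm ahead of it and the grasp point (between the pads) is the TCP (r.tip_reach is the z of the fingertips in the tool frame, in mm); z points along the fingers, y is the line along which they close (so a half turn about z gives the same grasp; the last joint's range is limited). The gripper opens to 85 mm and grips with 20 to 120 N. Pads are 22 mm wide; open, the fingers measure 114 mm over their backs; the gripper's body (76 mm by 85 mm) begins 54 mm behind the grasp point. The pads swing forward as they close: fully open they stand 13 mm farther back than shut.
Start: joints at [-75.252, 7.471, 85.268, -0, 87.261, -4.893], TCP at [201.695, -565.088, 214.192] pointing down, gripper open.
Joint ranges: [-169.43, 169.43], [-51.17, 129.36], [1.28, 143.12], [-76.62, 256.62], [0, 156.53], [-152.29, 152.29]. Speed limits (degrees/s): [136.94, 136.94, 159.86, 180, 180, 180].

INTERFACE

Orientations are given as [roll, pitch, yaw] about the fixed x, y, z axes, in that order (R = Rz(yaw) Ry(pitch) Rx(roll)).
In Python, from bench import r gives the robot as it stands. The module is installed in compiled form; this text tells all that it offers.
- The arm moves only by the shell command python3 -m handwheel 'ROWS' [FORCE]. ROWS is JSON, a list of rows, each a list of 7 numbers: the shift along the tool's x, y, z in m, then the turn, a rotation vector about the tool's x, y, z in degrees, then the finger opening in m, from 0 to 0.0854. In form: [[tx, ty, tz, ax, ay, az, claw], ...]. A call has 1 to 8 rows; each row shifts and turns the commanded pose from where the row before left it, along the tool's axes as they then stand; what a row does not reach is not made up. A row lasts 1/12 s, in which the tool goes at most 41.7 mm and 7.16 degrees, less where a joint would pass 70% of its speed; a pose out of reach is approached as far as the arm can. A call with a gripper value outside its range is refused whole. The fingers move at their own pace and stop on an object; FORCE is the grip in N (left out, the last holds). Time passes only in rows, so rows that do not move let the fingers close. It gives the time, the measured TCP pose, the force, the opening and the grip force at its end, in the units of the state.
- r.sense(): the state, without advancing time (a new reading comes with each control period).
- r.snapshot(name): name is "scene" or "top" or "wrist"; returns (picture, depth): 400x640x3 uint8, blue, green, red; 400x640 float32, mm along the optical axis (not along the pixel's ray), 0 where there is no reading.
- r.calibration(name): a dict with "vfov" (degrees; the focal length in pixels is half the picture's height over the tangent of half this angle, whatever the lens; pixels are square), "cx", "cy" (the principal point, pixels), "rvec" (rotation vector, rad) and "tvec" (3), from world to camera coordinates, as OpenCV has them; the wrist camera has in their place "tool_from_camera" (4x4, takes a point from camera to tool coordinates, whose origin is the TCP and whose axes are the flange's). Camera axes: x right, y down, z forward; pixel columns grow to the right and rows downward; lengths in mm; the calibration is good to about 2 mm. A picture is of the moment at which its call begins: read the wrist's pose just before it. calibration takes no time and is no camera call.
- r.hand_in(): hands the job in; it is judged then, once.
The state is a dict: "time": time; "joint_pos": joint angles; "qd": joint speeds; "joint_efforts": joint torques, N m; "tool_pos": TCP position; "tcp_rot": TCP orientation; "ft_force": force on the tool from outside, world axes, zero at the start; "wrist_torque": the same for the moment, N m; "finger_gap": finger opening in mm; "grip_force": force on a finger pad.
Only numpy, scipy, OpenCV 4.12 (cv2) and the standard library are available. Lean on these libraries where they do the work, as an engineer would, in place of code of your own. Each camera call takes 0.05 s, during which the arm holds its last target. There are 200 camera calls.

## Working session

There is one attempt and no reset: what is moved stays moved. The work goes in short steps, Python scripts to look and compute and a shell command to move; the robot and the scene stay as the last step left them, time stands still between calls to the robot, and variables do not carry over. Pictures are saved under pics/ and viewed, at most 10 in all, crops included, and the job is handed in when it is done.

```bash
mkdir -p pics; cat > h.py <<'E'
import numpy as np, cv2
from scipy.spatial.transform import Rotation as R
from bench import r
def K(c):
    f=200/np.tan(np.radians(c["vfov"])/2); return f,c["cx"],c["cy"]
def tool():
    s=r.sense(); T=np.eye(4); T[:3,:3]=R.from_euler('xyz',s["tcp_rot"],degrees=True).as_matrix(); T[:3,3]=s["tool_pos"]; return T
def campose(n,T=None):
    c=r.calibration(n)
    if n=="wrist": return c,(tool() if T is None else T)@np.array(c["tool_from_camera"])
    M=np.eye(4); M[:3,:3]=cv2.Rodrigues(np.array(c["rvec"],float))[0]; M[:3,3]=np.ravel(c["tvec"]); return c,np.linalg.inv(M)
def ray(n,u,v,T=None):
    c,P=campose(n,T); f,cx,cy=K(c); d=P[:3,:3]@np.array([(u-cx)/f,(v-cy)/f,1.]); return P[:3,3],d
def atz(n,u,v,z,T=None):
    o,d=ray(n,u,v,T); return o+d*(z-o[2])/d[2]
def atdepth(n,u,v,dep,T=None):
    o,d=ray(n,u,v,T); return o+d*dep
def proj(n,p,T=None):
    c,P=campose(n,T); f,cx,cy=K(c); q=np.linalg.inv(P)@np.append(p,1); return q[0]/q[2]*f+cx,q[1]/q[2]*f+cy
def tri(*rays):
    A=np.zeros((3,3));b=np.zeros(3)
    for o,d in rays:
        d=d/np.linalg.norm(d);M=np.eye(3)-np.outer(d,d);A+=M;b+=M@o
    return np.linalg.solve(A,b)
E
python3 - <<'E'
from h import *
np.set_printoptions(precision=2,suppress=True)
print(r.sense()); print(r.calibration("wrist"),r.tip_reach)
for n in("scene","top"):
    p,d=r.snapshot(n); cv2.imwrite(f"pics/{n}.png",p); np.save(n,d)
    print(n,r.calibration(n),(d>0).mean())
E
```

```text
{'time': 0.0, 'joint_pos': array([-75.25,   7.52,  85.33,  -0.  ,  87.26,  -4.89]), 'qd': array([ 0.04, -0.05,  0.07, -0.02, -0.01,  0.02]), 'joint_efforts': array([  0.  , -56.94, -50.06,  -0.  ,   0.01,   0.  ]), 'tool_pos': array([ 201.55, -564.52,  213.12]), 'tcp_rot': array([-179.89,   -0.01,   19.64]), 'ft_force': array([-0.47, -0.07, -0.01]), 'wrist_torque': array([ 0.07, -0.03,  0.03]), 'grip_force': 0.0, 'finger_gap': 85.09956843844732}
{'vfov': 59.81699976644733, 'cx': 315.90859681884626, 'cy': 203.80939281844215, 'tool_from_camera': array([[  -0.  ,   -0.95,   -0.32,   81.38],
       [   1.  ,   -0.  ,   -0.  ,    0.19],
       [   0.  ,   -0.32,    0.95, -159.8 ],
       [   0.  ,    0.  ,    0.  ,    1.  ]])} 19.0
scene {'vfov': 56.10766458594341, 'cx': 319.17241795872394, 'cy': 208.8427112788228, 'rvec': array([ 2.03,  1.  , -0.49]), 'tvec': array([-309.04, -174.29, 1492.33])} 0.99609765625
top {'vfov': 55.576120667320986, 'cx': 308.3468535965404, 'cy': 196.46342946098, 'rvec': array([ 2.17, -2.12,  0.16]), 'tvec': array([ -27.23,  491.78, 1041.71])} 0.99599609375
```

View pics/scene.png

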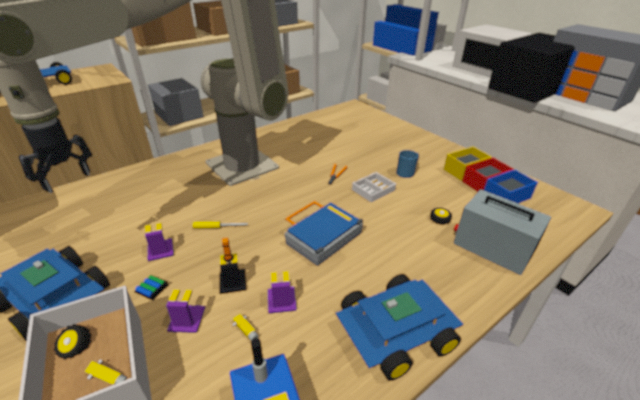

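View pics/top.png

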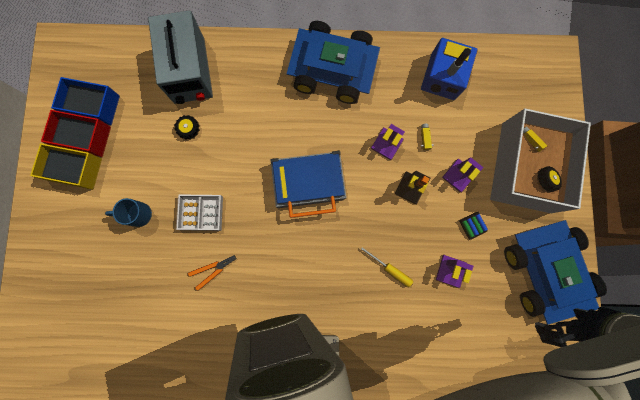

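The scene view shows the tester at about (325,232) with its handle at (305,212). The black rack with the orange stylus is at (230,265), and the purple look-alikes are at (158,242), (185,310) and (282,292). In the top view the tester is at (309,180), the handle bar at (313,211), the black rack at (413,186) and the purple racks at (388,141), (462,174) and (455,271). Only the black one, which also holds the stylus, fits the description. I'll confirm that in an enlarged crop.

```bash
python3 - <<'E'
from h import *
a=cv2.imread("pics/top.png"); b=cv2.imread("pics/scene.png")
A=cv2.resize(a[140:220,262:442],None,fx=4.4,fy=4.4,interpolation=cv2.INTER_CUBIC)[:, :792]
B=cv2.resize(b[195:300,205:370],None,fx=2.3,fy=2.3,interpolation=cv2.INTER_CUBIC)
o=np.zeros((600,800,3),np.uint8); o[:352,:A.shape[1]]=A; o[355:355+B.shape[0],:B.shape[1]]=B[:245]
cv2.imwrite("pics/c1.png",o)
np.set_printoptions(precision=1,suppress=True)
d=np.load("top.npy")
for u,v in[(313,211),(300,175),(330,190),(270,220),(425,180),(413,186),(402,170)]: print(u,v,d[v,u],atdepth("top",u,v,d[v,u]))
E
```

```text
313 211 1046.2865 [448.4 -29.9  60.9]
300 175 1063.1783 [549.2   8.5  58.5]
330 190 1055.1346 [508.1 -76.   60.7]
270 220 1102.8491 [425.8  93.6   0.3]
425 180 967.34717 [ 524.4 -312.5  152.1]
413 186 1033.6177 [ 520.4 -300.5   84.5]
402 170 1128.004 [ 583.5 -292.8   -1.7]
```

View pics/c1.png

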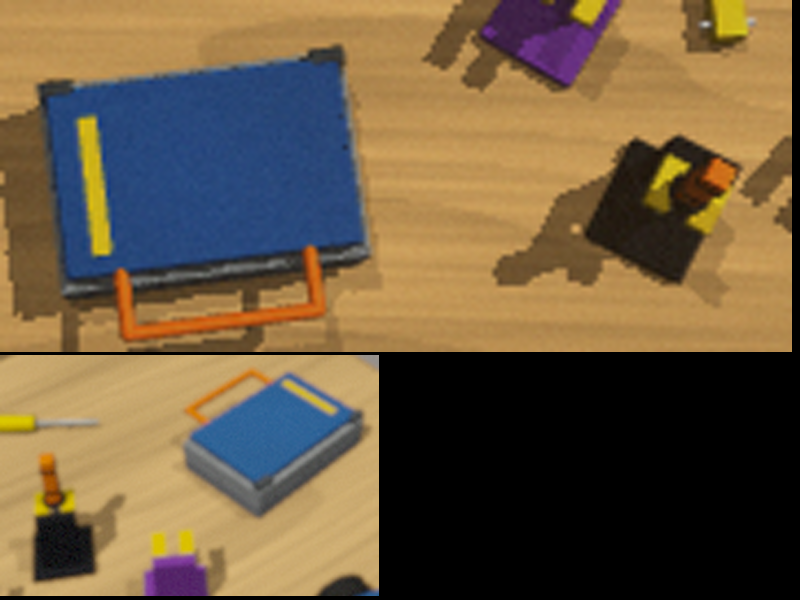

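The crop confirms it: the black rack with the yellow fork holds the orange stylus, and the others are purple. In the top view the bar ends are at (291.5,216.1) and (334.7,210.9), which is (315.9,202.8) and (287.6,218.9) in the scene view. Next I'll get rough poses and the first look pose.

```bash
python3 - <<'E'
from h import *
np.set_printoptions(precision=1,suppress=True)
a=tri(ray("top",291.5,216.1),ray("scene",315.9,202.8)); b=tri(ray("top",334.7,210.9),ray("scene",287.6,218.9))
print(a,b,(a+b)/2,np.linalg.norm(a-b)); d=a-b; print("console yaw",np.degrees(np.arctan2(-d[0],d[1])))
d=np.load("top.npy")
# screen plane fit
U,V=np.meshgrid(np.arange(278,338),np.arange(166,196)); P=np.array([atdepth("top",u,v,d[v,u]) for u,v in zip(U.ravel()[::7],V.ravel()[::7])])
c=P.mean(0); n=np.linalg.svd(P-c)[2][2]; print("screen plane",c,n*np.sign(n[2]))
g=lambda x,y:(262+x/4.4,140+y/4.4)
for nm,x,y,z in[("tiltop",718,172,150),("prongL",668,165,85),("prongR",722,210,85),("foot c1",588,238,5),("foot c2",680,280,5)]:print(nm,atz("top",*g(x,y),z))
E
```

```text
[436.1  32.8  52.3] [452.6 -87.   55. ] [444.4 -27.1  53.7] 120.96097276282393
console yaw 7.838798196015369
screen plane [533.  -12.8  64.2] [1.  0.  0.2]
tiltop [ 527.2 -313.6  150. ]
prongL [ 543.9 -303.    85. ]
prongR [ 516.3 -335.9   85. ]
foot c1 [ 509.6 -271.5    5. ]
foot c2 [ 482.8 -332.2    5. ]
```

```bash
python3 -m handwheel '[[0.0306,-0.012,-0.0084,0,0,0,0.085],[0.0306,-0.012,-0.0084,0,0,0,0.085],[0.0306,-0.012,-0.0084,0,0,0,0.085],[0.0306,-0.012,-0.0084,0,0,0,0.085],[0.0306,-0.012,-0.0084,0,0,0,0.085],[0.0306,-0.012,-0.0084,0,0,0,0.085],[0.0306,-0.012,-0.0084,0,0,0,0.085]]'
python3 -m handwheel '[[0.0306,-0.012,-0.0084,0,0,0,0.085],[0.0306,-0.012,-0.0084,0,0,0,0.085],[0.0306,-0.012,-0.0084,0,0,0,0.085],[0.0306,-0.012,-0.0084,0,0,0,0.085],[0.0306,-0.012,-0.0084,0,0,0,0.085],[0.0306,-0.012,-0.0084,0,0,0,0.085],[0.0306,-0.012,-0.0084,0,0,0,0.085]]'
python3 -m handwheel '[[0,0,0,0,0,-6.6,0.085],[0,0,0,0,0,-6.6,0.085],[0,0,0,0,0,-6.6,0.085],[0,0,0,0,0,-6.6,0.085],[0,0,0,0,0,-6.6,0.085],[0,0,0,0,0,-6.6,0.085],[0,0,0,0,0,-6.8,0.085],[0,0,0,0,0,0,0.085]]'
python3 - <<'E'
from h import *
T=tool(); p,d=r.snapshot("wrist"); cv2.imwrite("pics/w1.png",p); np.savez("w1",T=T,d=d); print(T)
E
```

```text
time: 0.68
tool_pos: [376.0, -412.5, 272.9]
tcp_rot: [-180.0, 0.0, 19.6]
ft_force: [0.6, 0.3, -0.2]
finger_gap: 84.8
grip_force: 0.0
time: 1.27
tool_pos: [549.6, -261.5, 331.7]
tcp_rot: [-180.0, 0.0, 19.6]
ft_force: [0.7, -0.6, 0.8]
finger_gap: 85.2
grip_force: 0.0
time: 1.93
tool_pos: [548.5, -262.8, 331.1]
tcp_rot: [-179.9, -0.0, 66.4]
ft_force: [-0.4, -0.2, 0.2]
finger_gap: 85.2
grip_force: 0.0
[[ 4.00774063e-01  9.16176379e-01 -9.96358750e-04  5.48515493e+02]
 [ 9.16176915e-01 -4.00773706e-01  5.44533838e-04 -2.62752554e+02]
 [ 9.95746519e-05 -1.13107592e-03 -9.99999355e-01  3.31140965e+02]
 [ 0.00000000e+00  0.00000000e+00  0.00000000e+00  1.00000000e+00]]
```

View pics/w1.png

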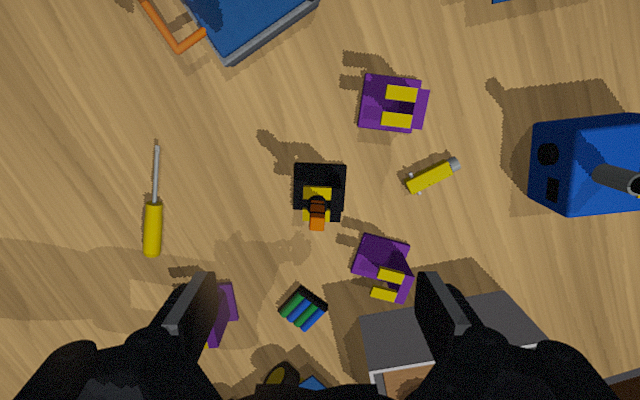

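The black rack's foot is at (293–345, 163–222). Its yellow prongs are at (317,193) and (310,215), the handle's top face is at (317,223), and the slot opens to image left, with the column on the right. I'll take a second view 150 mm further along tool x.

```bash
python3 -m handwheel '[[0.035,0,0,0,0,0,0.085],[0.035,0,0,0,0,0,0.085],[0.035,0,0,0,0,0,0.085],[0.035,0,0,0,0,0,0.085],[0,0,0,0,0,0,0.085],[0,0,0,0,0,0,0.085]]'
python3 - <<'E'
from h import *
T=tool(); p,d=r.snapshot("wrist"); np.savez("w2",T=T,d=d); cv2.imwrite("pics/w2.png",p); print(T)
q=cv2.imread("pics/w1.png")
u,v=proj("wrist",[524,-309,110],T); print(u,v); u,v=int(u),int(v); print(u-45,v-45)
A=cv2.resize(q[155:245,272:362],(400,400),interpolation=cv2.INTER_CUBIC); B=cv2.resize(p[v-45:v+45,u-45:u+45],(400,400),interpolation=cv2.INTER_CUBIC)
cv2.imwrite("pics/c2.png",np.hstack([A,B]))
E
```

```text
time: 2.48
tool_pos: [606.0, -133.0, 331.4]
tcp_rot: [-180.0, -0.0, 66.0]
ft_force: [-0.5, -1.2, -0.2]
finger_gap: 85.0
grip_force: 0.0
[[ 4.06640233e-01  9.13588157e-01 -6.32827414e-04  6.06009413e+02]
 [ 9.13588376e-01 -4.06640116e-01  3.08651860e-04 -1.32952345e+02]
 [ 2.46476705e-05 -7.03654034e-04 -9.99999752e-01  3.31364246e+02]
 [ 0.00000000e+00  0.00000000e+00  0.00000000e+00  1.00000000e+00]]
314.2725810817043 311.6533974837597
269 266
```

View pics/c2.png

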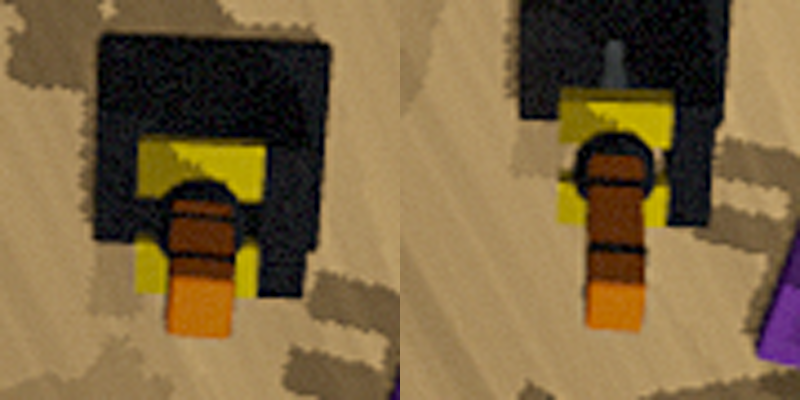

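Read off the crop: the handle's top-face centre is at w1 (317.2,224.0) and w2 (317.4,335.0). The fork centre is at w1 (316.9,204.3) and w2 (317.2,301.6). The edges are about 3° clockwise of the rows.

```bash
python3 - <<'E'
from h import *
np.set_printoptions(precision=1,suppress=True)
T1=np.load("w1.npz")["T"];T2=np.load("w2.npz")["T"]
print("styl top",tri(ray("wrist",317.2,224,T1),ray("wrist",317.4,335,T2)),atz("wrist",317.2,224,150,T1),atz("wrist",317.4,335,150,T2))
print("fork",tri(ray("wrist",316.9,204.3,T1),ray("wrist",317.2,301.6,T2)),atz("wrist",316.9,204.3,85,T1),atz("wrist",317.2,301.6,85,T2))
A=lambda x,y:(272+x/4.444,155+y/4.444); B=lambda x,y:(269+x/4.444,266+y/4.444)
def ang(f,T,p,q,z):
    d=atz("wrist",*f(*q),z,T)-atz("wrist",*f(*p),z,T); return np.degrees(np.arctan2(d[1],d[0])).round(1),np.linalg.norm(d).round(1)
print(ang(A,T1,(170,276),(236,280),150),ang(A,T1,(167,333),(232,337),150),ang(A,T1,(138,138),(267,145),85),ang(A,T1,(135,295),(258,298),85),ang(A,T1,(103,35),(328,42),10))
print(ang(B,T2,(188,281),(243,285),150),ang(B,T2,(187,328),(241,332),150),ang(B,T2,(158,87),(273,93),85),ang(B,T2,(157,224),(268,228),85))
E
```

```text
styl top [ 526.2 -314.1  149.9] [ 526.3 -314.1  150. ] [ 526.1 -314.   150. ]
fork [ 525.2 -315.8   79.5] [ 526.  -314.1   85. ] [ 526.7 -312.3   85. ]
(np.float64(-27.3), np.float64(15.6)) (np.float64(-27.4), np.float64(15.6)) (np.float64(-26.9), np.float64(35.2)) (np.float64(-25.1), np.float64(34.7)) (np.float64(-25.5), np.float64(71.2))
(np.float64(-29.0), np.float64(14.7)) (np.float64(-29.1), np.float64(14.6)) (np.float64(-27.4), np.float64(34.7)) (np.float64(-26.4), np.float64(34.6))
```

```bash
python3 -m handwheel '[[0.0112,-0.0286,0.0044,0,0,0,0.085],[0.0112,-0.0286,0.0044,0,0,0,0.085],[0.0112,-0.0286,0.0044,0,0,0,0.085],[0.0112,-0.0286,0.0044,0,0,0,0.085],[0.0112,-0.0286,0.0044,0,0,0,0.085],[0.0112,-0.0286,0.0044,0,0,0,0.085],[0.0112,-0.0286,0.0044,0,0,0,0.085]]'
python3 -m handwheel '[[0,0,0,0,0,-6.36,0.06],[0,0,0,0,0,-6.36,0.06],[0,0,0,0,0,-6.36,0.06],[0,0,0,0,0,-6.36,0.06],[0,0,0,0,0,-6.36,0.06],[0,0,0,0,0,0,0.06],[0,0,0,0,0,0,0.06]]'
python3 - <<'E'
from h import *
T=tool(); p,d=r.snapshot("wrist"); np.savez("w3",T=T,d=d); cv2.imwrite("pics/w3.png",p)
E
python3 -m handwheel '[[0,-0.035,0,0,0,0,0.04],[0,-0.035,0,0,0,0,0.04],[0,0,0,0,0,0,0.04],[0,0,0,0,0,0,0.04]]'
python3 - <<'E'
from h import *
T=tool(); p,d=r.snapshot("wrist"); np.savez("w4",T=T,d=d); cv2.imwrite("pics/w4.png",p)
q=cv2.imread("pics/w3.png")
A=cv2.resize(q,(480,300),interpolation=cv2.INTER_AREA)
cv2.imwrite("pics/c3.png",np.vstack([cv2.resize(q[60:360,120:520],(400,300)),cv2.resize(p[60:360,120:520],(400,300))]).reshape(2,300,400,3).transpose(1,0,2,3).reshape(300,800,3))
E
```

```text
time: 3.12
tool_pos: [453.2, 17.5, 300.7]
tcp_rot: [180.0, 0.0, 65.8]
ft_force: [0.2, 0.9, 0.3]
finger_gap: 84.7
grip_force: 0.0
time: 3.7
tool_pos: [454.4, 17.0, 301.0]
tcp_rot: [180.0, 0.0, 97.5]
ft_force: [-0.5, -0.0, -0.5]
finger_gap: 59.7
grip_force: 0.0
time: 4.08
tool_pos: [384.5, 8.0, 301.5]
tcp_rot: [179.9, 0.0, 97.6]
ft_force: [0.6, 0.1, 0.5]
finger_gap: 40.0
grip_force: 0.0
```

View pics/c3.png

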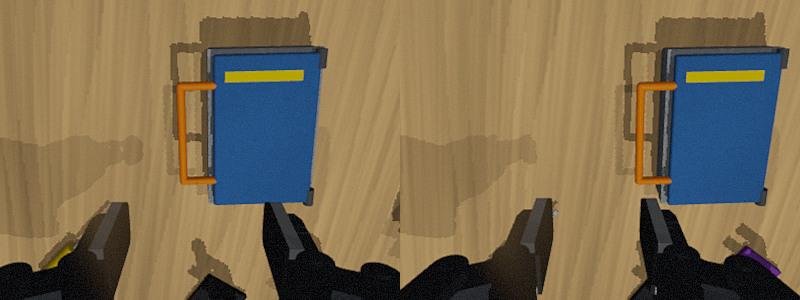

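Both views show the handle bar as a near-vertical orange line: w3 column about 302, rows 142–243, and w4 column about 360. I'll fit the bar's centre line with a colour mask.

```bash
python3 - <<'E'
from h import *
np.set_printoptions(precision=1,suppress=True)
L={}
for n,c0 in(("w3",302),("w4",361)):
    q=cv2.imread(f"pics/{n}.png"); h=cv2.cvtColor(q,cv2.COLOR_BGR2HSV)
    m=cv2.inRange(h,(5,190,60),(16,255,255)); m[:,:c0-14]=0; m[:,c0+42:]=0; m[:110]=0;m[262:]=0
    ys,xs=np.nonzero(m); print(n,ys.min(),ys.max(),xs.min(),xs.max())
    rows=np.arange(ys.min()+14,ys.max()-13); cs=np.array([np.nonzero(m[y])[0].mean() for y in rows]); w=np.array([m[y].sum()/255 for y in rows])
    k=np.polyfit(rows,cs,1); print(k,w.mean(),np.abs(cs-np.polyval(k,rows)).max())
    T=np.load(n+".npz")["T"]; L[n]=(k,ys.min(),ys.max(),T)
    d=np.load(n+".npz")["d"]
    # arms outer edges at right of the bar
    L[n]+=((np.polyval(k,ys.min()+3),ys.min()+3),(np.polyval(k,ys.max()-3),ys.max()-3))
    v=(ys.min()+ys.max())//2;u=int(round(np.polyval(k,v)));print("depth bar",atdepth("wrist",u,v,d[v,u]+4,T))
    for u,v in[(345,170),(400,170),(345,240)]:
        u+=c0-302; print(atdepth("wrist",u,v,d[v,u],T))
e=[tri(ray("wrist",*L["w3"][i],L["w3"][3]),ray("wrist",*L["w4"][i],L["w4"][3])) for i in(4,5)]
print(e,(e[0]+e[1])/2,np.linalg.norm(e[0]-e[1])); dd=e[0]-e[1]; print(np.degrees(np.arctan2(-dd[0],dd[1])))
E
```

```text
w3 141 244 296 335
[  0.  294.7] 5.171052631578948 1.1186935195131014
depth bar [441.6 -23.9  57.7]
[488.4  10.6  61.8]
[553.4  18.2  58.2]
[502.6 -78.5  60.9]
w4 142 244 355 396
[ -0. 363.] 4.8533333333333335 0.8010507123663615
depth bar [440.5 -24.7  59.9]
[488.1  10.4  60.7]
[553.4  18.5  58.6]
[507.6 -78.5  59.7]
[array([432.3,  32.6,  57. ]), array([450.7, -88. ,  58.2])] [441.5 -27.7  57.6] 122.05218962556962
8.662833297135117
```

```bash
python3 -m handwheel '[[-0.0215,0.0259,0.02,0,0,-0.45,0.03],[-0.0215,0.0259,0.02,0,0,-0.45,0.03],[0,0,0.035,0,0,0,0.03],[0,0,0.035,0,0,0,0.03],[0,0,0.035,0,0,0,0.03],[0,0,0,0,0,0,0.03]]'
python3 - <<'E'
from h import *
T=tool(); p,d=r.snapshot("wrist"); cv2.imwrite("pics/w5.png",p); print(T[:3,3],proj("wrist",[441.5,-27.7,57],T))
E
```

```text
time: 4.63
tool_pos: [438.2, -26.2, 147.9]
tcp_rot: [-179.3, -0.2, 98.6]
ft_force: [-0.8, 0.3, -1.1]
finger_gap: 29.5
grip_force: 0.0
[438.19727464 -26.19508779 147.92862051] (np.float64(322.8431278056729), np.float64(203.63029504325252))
```

View pics/w5.png

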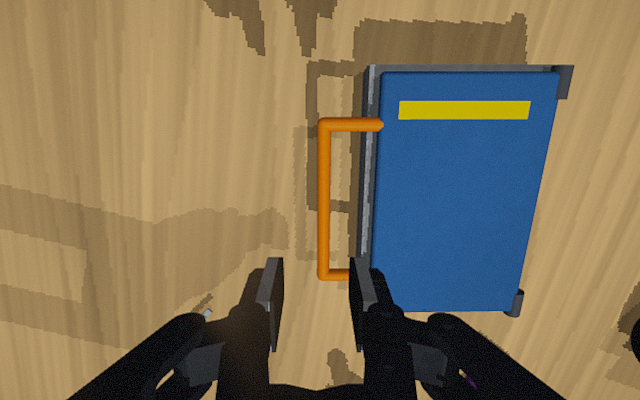

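The bar is at (324,200), close to the predicted (323,204), and parallel to the fingers' gap. I'll descend and grip.

```bash
python3 -m handwheel '[[0,0.0035,0.025,0,0,0,0.03],[0,0,0.025,0,0,0,0.03],[0,0,0.02,0,0,0,0.03],[0,0,0.02,0,0,0,0.03],[0,0,0,0,0,0,0.03]]'
python3 -m handwheel '[[0,0,0,0,0,0,0.004],[0,0,0,0,0,0,0.004],[0,0,0,0,0,0,0.004],[0,0,0,0,0,0,0.004],[0,0,0,0,0,0,0.004]]' 30
```

```text
time: 5.1
tool_pos: [445.4, -26.1, 64.9]
tcp_rot: [-179.9, -0.1, 98.7]
ft_force: [-1.3, 0.6, -0.9]
finger_gap: 30.0
grip_force: 0.0
time: 5.52
tool_pos: [446.9, -26.5, 67.4]
tcp_rot: [179.9, 0.0, 98.7]
ft_force: [-0.9, 1.2, 0.5]
finger_gap: 3.8
grip_force: 0.0
```

```bash
python3 - <<'E'
from h import *
T=tool(); p,d=r.snapshot("wrist"); s,ds=r.snapshot("scene"); cv2.imwrite("pics/w6.png",p)
print(T[:3,3],proj("wrist",[441.5,-27.7,57],T),r.sense()["finger_gap"],r.sense()["grip_force"])
u,v=proj("scene",T[:3,3]); print(u,v);u,v=int(u),int(v)
o=np.hstack([p[100:400,120:520],cv2.resize(s[v-50:v+50,u-66:u+67],(400,300),interpolation=cv2.INTER_CUBIC)]); cv2.imwrite("pics/c4.png",o)
E
```

```text
[446.88931519 -26.47629753  67.39772769] (np.float64(307.7015189349587), np.float64(247.76786404378834)) 3.8359748759786596 0.0
301.46700289784343 207.4849664700472
```

View pics/c4.png

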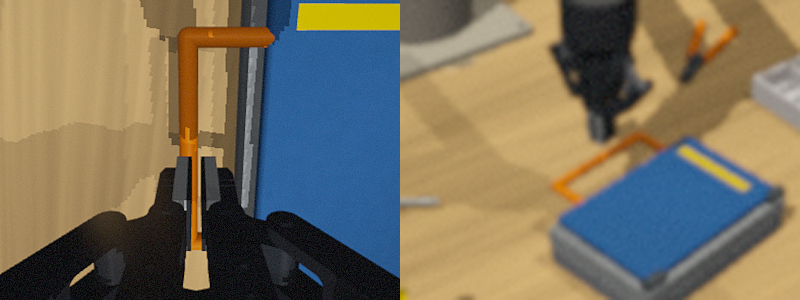

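The bar is still where I measured it, at crop (188,130), and it passes under the left finger, so the jaws closed just above it. I'll reopen and measure the depth of the bar and the fingers.

```bash
python3 -m handwheel '[[0,0,0,0,0,0,0.035],[0,0,0,0,0,0,0.035],[0,0,0,0,0,0,0.035],[0,0,0,0,0,0,0.035]]'
python3 - <<'E'
from h import *
np.set_printoptions(precision=1,suppress=True)
T=tool(); p,d=r.snapshot("wrist"); cv2.imwrite("pics/w7.png",p); print(T[:3,3])
h=cv2.cvtColor(p,cv2.COLOR_BGR2HSV); m=cv2.inRange(h,(5,190,60),(16,255,255))
for v in(150,180,200,220,240,260,280,300):
    x=np.nonzero(m[v,250:400])[0]+250
    if len(x): u=int(x.mean()); print(v,x.min(),x.max(),atdepth("wrist",u,v,d[v,u],T))
for v in(100,200): print("screen",atdepth("wrist",450,v,d[v,450],T))
# finger tips: nearest points beyond
F=[]
for v in range(220,400,2):
    for u in range(200,440,2):
        if 0<d[v,u]<230: F.append(atdepth("wrist",u,v,d[v,u],T))
F=np.array(F); print("lowest finger z",np.sort(F[:,2])[:5], F[np.argsort(F[:,2])[:5]])
E
```

```text
time: 5.95
tool_pos: [445.8, -26.3, 65.9]
tcp_rot: [-180.0, -0.0, 98.7]
ft_force: [0.4, 0.6, 0.4]
finger_gap: 34.9
grip_force: 0.0
[445.8 -26.3  65.9]
150 300 319 [433.3  26.2  62.5]
180 301 319 [435.   11.5  61.7]
200 301 319 [437.4   2.   63.3]
220 301 319 [438.5  -9.   62. ]
240 301 319 [440.1 -19.8  62.3]
260 302 318 [442.2 -31.   62.5]
280 302 318 [443.9 -42.6  62.8]
300 302 318 [445.3 -55.3  62.4]
screen [493.6  58.1  60.3]
screen [507.1  11.4  59.3]Traceback (most recent call last):
  File "<stdin>", line 13, in <module>
  File "h.py", line 17, in atdepth
    o,d=ray(n,u,v,T); return o+d*dep
        ~~~^^^^^^^^^
  File "h.py", line 13, in ray
    c,P=campose(n,T); f,cx,cy=K(c); d=P[:3,:3]@np.array([(u-cx)/f,(v-cy)/f,1.]); return P[:3,3],d
        ~~~~~~~^^^^^
  File "h.py", line 9, in campose
    c=r.calibration(n)
ValueError: time passes only in moves, steps and waits
```

```bash
python3 - <<'E'
from h import *
np.set_printoptions(precision=1,suppress=True)
T=tool(); c=r.calibration("wrist"); M=np.array(c["tool_from_camera"]); f,cx,cy=K(c)
p,d=r.snapshot("wrist")
V,U=np.mgrid[0:400,0:640]; X=np.stack([(U-cx)/f*d,(V-cy)/f*d,d],-1)@M[:3,:3].T+M[:3,3]
ok=(d>0)&(d<215)&(V>230)
for sgn in(-1,1):
    Q=X[ok&(X[...,1]*sgn>0)&(abs(X[...,1])<40)]; i=np.argsort(-Q[:,2])[:400]; print(sgn,len(Q),Q[i[::50]])
import collections
for v in range(240,400,12): print(v,[(u,X[v,u].round(0).astype(int).tolist()) for u in range(250,400,24)])
E
```

```text
-1 11137 [[-25.9  -9.5   9.2]
 [ -8.3  -8.6   6.9]
 [  0.3  -0.    6.4]
 [  6.7  -8.9   6.1]
 [  5.7  -0.    5.9]
 [-39.2  -0.5   5.7]
 [  6.4  -3.7   5.5]
 [-56.7  -1.7   5.3]]
1 12021 [[ -5.   27.4  37.7]
 [-10.6  27.5  27. ]
 [ -1.2  27.6  22.2]
 [ -7.9  34.1  21.6]
 [  2.3  34.1  21.4]
 [ -4.5  33.3  21.1]
 [-14.7  33.8  21. ]
 [  0.1  30.7  20.8]]
240 [(250, [-21, -48, 66]), (274, [-21, -31, 66]), (298, [-21, -14, 66]), (322, [-22, 3, 67]), (346, [-22, 20, 67]), (370, [-1, 30, 22]), (394, [7, 39, 4])]
252 [(250, [-31, -49, 66]), (274, [-31, -31, 66]), (298, [-30, -14, 65]), (322, [-31, 3, 66]), (346, [-31, 21, 66]), (370, [-8, 30, 21]), (394, [0, 40, 4])]
264 [(250, [-40, -49, 65]), (274, [11, -19, -29]), (298, [-40, -14, 66]), (322, [-41, 3, 67]), (346, [-41, 21, 66]), (370, [11, 22, -28]), (394, [-7, 40, 5])]
276 [(250, [7, -29, -31]), (274, [6, -19, -31]), (298, [-51, -14, 67]), (322, [-51, 3, 67]), (346, [-50, 21, 66]), (370, [11, 20, -39]), (394, [-15, 41, 6])]
288 [(250, [7, -27, -40]), (274, [1, -19, -31]), (298, [-60, -15, 66]), (322, [-61, 3, 67]), (346, [-61, 21, 67]),
[... 798 characters left out ...]
]), (370, [-6, 18, -59]), (394, [17, 19, -86])]
360 [(250, [17, -18, -90]), (274, [-128, -35, 66]), (298, [-128, -16, 66]), (322, [-127, 4, 66]), (346, [-127, 23, 65]), (370, [17, 13, -89]), (394, [16, 19, -89])]
372 [(250, [17, -17, -93]), (274, [-140, -36, 66]), (298, [-140, -16, 66]), (322, [-138, 4, 65]), (346, [-140, 23, 66]), (370, [17, 12, -93]), (394, [15, 18, -91])]
384 [(250, [17, -16, -97]), (274, [10, -12, -90]), (298, [-152, -16, 66]), (322, [-152, 4, 66]), (346, [10, 7, -90]), (370, [16, 12, -96]), (394, [17, 17, -97])]
396 [(250, [17, -16, -100]), (274, [10, -11, -94]), (298, [10, -5, -94]), (322, [11, 0, -94]), (346, [11, 6, -95]), (370, [17, 11, -100]), (394, [16, 17, -99])]
```

The depth map shows the fingertips at about tool z = −27 mm, not +19, and the gripper body is shifted by the same ~46 mm. So the real grasp point lies about 46 mm behind the reported TCP, and the jaws closed above the bar. I'll allow for this everywhere: descend about 50 mm further and shift −4 mm along tool y.

```bash
python3 -m handwheel '[[0,-0.0043,0,0,0,0,0.03],[0,0,0.015,0,0,0,0.03],[0,0,0.015,0,0,0,0.03],[0,0,0.01,0,0,0,0.03],[0,0,0.01,0,0,0,0.03],[0,0,0,0,0,0,0.03],[0,0,0,0,0,0,0.03]]'
python3 -m handwheel '[[0,0,0,0,0,0,0.004],[0,0,0,0,0,0,0.004],[0,0,0,0,0,0,0.004],[0,0,0,0,0,0,0.004],[0,0,0,0,0,0,0.004],[0,0,0,0,0,0,0.004]]' 30
```

```text
time: 6.63
tool_pos: [440.9, -26.9, 15.5]
tcp_rot: [-179.9, -0.0, 98.7]
ft_force: [-0.1, 0.6, -0.8]
finger_gap: 29.9
grip_force: 0.0
time: 7.13
tool_pos: [442.9, -27.0, 16.9]
tcp_rot: [179.9, 0.0, 98.7]
ft_force: [5.0, 1.9, 1.8]
finger_gap: 9.1
grip_force: 29.5
```

The bar is gripped (9.1 mm, 29.5 N). Next I'll work out the arc increments, from 2° to 110° in 20 steps.

```bash
python3 -c "
import numpy as np
q=np.radians(np.linspace(2,110,21)); y=-.162*np.cos(q); z=.162*np.sin(q)
for a,b in zip(np.diff(y),-np.diff(z)): print(f'[0,{a:.4f},{b:.4f},0,0,0,0.004]',end=',')"
```

```text
[0,0.0013,-0.0152,0,0,0,0.004],[0,0.0027,-0.0150,0,0,0,0.004],[0,0.0041,-0.0147,0,0,0,0.004],[0,0.0054,-0.0143,0,0,0,0.004],[0,0.0068,-0.0137,0,0,0,0.004],[0,0.0080,-0.0130,0,0,0,0.004],[0,0.0092,-0.0122,0,0,0,0.004],[0,0.0103,-0.0113,0,0,0,0.004],[0,0.0113,-0.0102,0,0,0,0.004],[0,0.0122,-0.0091,0,0,0,0.004],[0,0.0130,-0.0079,0,0,0,0.004],[0,0.0137,-0.0067,0,0,0,0.004],[0,0.0143,-0.0053,0,0,0,0.004],[0,0.0147,-0.0040,0,0,0,0.004],[0,0.0150,-0.0026,0,0,0,0.004],[0,0.0152,-0.0011,0,0,0,0.004],[0,0.0153,0.0003,0,0,0,0.004],[0,0.0152,0.0017,0,0,0,0.004],[0,0.0149,0.0031,0,0,0,0.004],[0,0.0146,0.0045,0,0,0,0.004],
```

```bash
python3 -m handwheel '[[0,0.0013,-0.0152,0,0,0,0.004],[0,0.0027,-0.0150,0,0,0,0.004],[0,0.0041,-0.0147,0,0,0,0.004],[0,0.0054,-0.0143,0,0,0,0.004],[0,0.0068,-0.0137,0,0,0,0.004],[0,0,0,0,0,0,0.004],[0,0,0,0,0,0,0.004]]'
python3 - <<'E'
from h import *
T=tool(); p,d=r.snapshot("wrist"); s,_=r.snapshot("scene"); np.save("w8d",d)
u,v=map(int,proj("scene",T[:3,3]))
cv2.imwrite("pics/c5.png",np.hstack([cv2.resize(p[60:400,100:560],(406,300)),cv2.resize(s[v-50:v+50,u-40:u+90],(390,300),interpolation=cv2.INTER_CUBIC)]))
E
```

```text
time: 7.72
tool_pos: [461.9, -24.0, 89.1]
tcp_rot: [180.0, 0.0, 98.8]
ft_force: [2.5, -0.4, -0.5]
finger_gap: 9.0
grip_force: 30.2
```

View pics/c5.png

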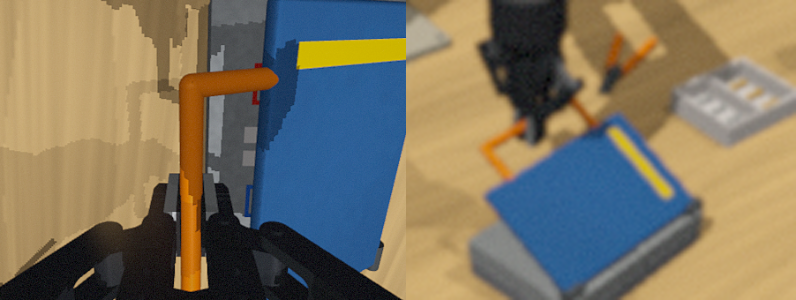

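The screen is following, raised about 30°, with the bar between the fingers. Continuing.

```bash
python3 -m handwheel '[[0,0.0080,-0.0130,0,0,0,0.004],[0,0.0092,-0.0122,0,0,0,0.004],[0,0.0103,-0.0113,0,0,0,0.004],[0,0.0113,-0.0102,0,0,0,0.004],[0,0.0122,-0.0091,0,0,0,0.004],[0,0.0130,-0.0079,0,0,0,0.004],[0,0.0137,-0.0067,0,0,0,0.004],[0,0.0143,-0.0053,0,0,0,0.004]]'
python3 -m handwheel '[[0,0.0147,-0.0040,0,0,0,0.004],[0,0.0150,-0.0026,0,0,0,0.004],[0,0.0152,-0.0011,0,0,0,0.004],[0,0.0153,0.0003,0,0,0,0.004],[0,0.0152,0.0017,0,0,0,0.004],[0,0.0149,0.0031,0,0,0,0.004],[0,0.0146,0.0045,0,0,0,0.004]]'
python3 -m handwheel '[[0,0,0,0,0,0,0.004],[0,0,0,0,0,0,0.004],[0,0,0,0,0,0,0.004]]'
```

```text
time: 8.48
tool_pos: [551.4, -10.5, 165.3]
tcp_rot: [-179.8, 0.0, 98.7]
ft_force: [-8.4, -2.0, 13.0]
finger_gap: 8.8
grip_force: 32.0
time: 9.07
tool_pos: [655.7, 5.3, 161.7]
tcp_rot: [-179.8, 0.0, 98.7]
ft_force: [-2.9, -3.2, 3.7]
finger_gap: 9.0
grip_force: 33.2
time: 9.32
tool_pos: [655.6, 5.3, 161.6]
tcp_rot: [-179.9, 0.0, 98.7]
ft_force: [3.6, -4.2, -1.8]
finger_gap: 9.0
grip_force: 32.8
```

```bash
python3 -m handwheel '[[0,0,0,0,0,0,0.05],[0,0,0,0,0,0,0.05],[0,0,0,0,0,0,0.05],[0,0,0,0,0,0,0.05],[0,0,0,0,0,0,0.05]]'
python3 -m handwheel '[[0,0,-0.02,0,0,0,0.05],[0,0,-0.035,0,0,0,0.05],[0,0,-0.035,0,0,0,0.05],[0,0,0,0,0,0,0.05],[0,0,0,0,0,0,0.05]]'
python3 - <<'E'
from h import *
np.set_printoptions(precision=1,suppress=True)
for n in("scene","top"):
    p,d=r.snapshot(n); np.save(n+"2",d); cv2.imwrite(f"pics/{n}2.png",p)
# bar/screen from top: orange pixels above z 150 near console
p=cv2.imread("pics/top2.png"); d=np.load("top2.npy")
m=cv2.inRange(cv2.cvtColor(p,cv2.COLOR_BGR2HSV),(5,170,60),(18,255,255))
P=np.array([atdepth("top",u,v,d[v,u]) for v,u in zip(*np.nonzero(m)) if 255<u<360 and 100<v<230])
P=P[P[:,2]>100]; print(len(P),P[:: max(1,len(P)//12)])
p=cv2.imread("pics/scene2.png"); d=np.load("scene2.npy")
h=cv2.cvtColor(p,cv2.COLOR_BGR2HSV); m=cv2.inRange(h,(100,120,40),(125,255,255))
V,U=np.nonzero(m); s=(U>270)&(U<380)&(V>130)&(V<270)
c,Pm=campose("scene"); f,cx,cy=K(c); D=d[V,U]; X=(np.stack([(U-cx)/f*D,(V-cy)/f*D,D],-1)@Pm[:3,:3].T+Pm[:3,3])[s]
X=X[(X[:,2]>70)&(X[:,2]<190)&(abs(X[:,0]-625)<70)]; c0=X.mean(0); n=np.linalg.svd(X-c0)[2][2]; print(len(X),c0,n,"angle",np.degrees(np.arctan2(n[2],n[0])))
E
```

```text
time: 9.73
tool_pos: [656.1, 6.3, 162.8]
tcp_rot: [-180.0, -0.0, 98.8]
ft_force: [0.1, 0.4, -0.0]
finger_gap: 49.9
grip_force: 0.0
time: 10.15
tool_pos: [658.1, 6.1, 256.9]
tcp_rot: [179.6, 0.1, 98.8]
ft_force: [0.1, -0.7, -0.0]
finger_gap: 50.1
grip_force: 0.0
168 [[ 668.3  -37.9  205.6]
 [ 661.4  -15.9  209.2]
 [ 658.6   18.4  207.6]
 [ 654.6   37.8  210.4]
 [ 656.4  -28.2  209.4]
 [ 652.4   37.8  209.4]
 [ 648.5   54.6  211.9]
 [ 336.5  -15.3 1101.9]
 [ 646.9   40.   210.4]
 [ 644.7   54.8  208.2]
 [ 640.6   62.8  197.4]
 [ 638.9   56.5  179.5]]
608 [638.  -26.8 124.3] [ 0.9  0.1 -0.3] angle -18.883877779330007
```

The screen stands at about 109° and has been released. Next I'll look at the red recess with the wrist camera from two places.

```bash
python3 -m handwheel '[[0.0204,-0.0335,0,0,0,0,0.05],[0.0204,-0.0335,0,0,0,0,0.05],[0.0204,-0.0335,0,0,0,0,0.05],[0.0204,-0.0335,0,0,0,0,0.05],[0,0,0,0,0,0,0.05],[0,0,0,0,0,0,0.05],[0,0,0,0,0,0,0.05]]'
python3 - <<'E'
from h import *
T=tool(); p,d=r.snapshot("wrist"); np.savez("wa",T=T,d=d); cv2.imwrite("pics/wa.png",p)
E
python3 -m handwheel '[[-0.03,0,0,0,0,0,0.05],[-0.03,0,0,0,0,0,0.05],[-0.03,0,0,0,0,0,0.05],[0,0,0,0,0,0,0.05],[0,0,0,0,0,0,0.05],[0,0,0,0,0,0,0.05]]'
python3 - <<'E'
from h import *
np.set_printoptions(precision=1,suppress=True)
T=tool(); p,d=r.snapshot("wrist"); np.savez("wb",T=T,d=d); cv2.imwrite("pics/wb.png",p)
C=[];crops=[]
for n in("wa","wb"):
    p=cv2.imread(f"pics/{n}.png"); z=np.load(n+".npz"); T=z["T"]; d=z["d"]; h=cv2.cvtColor(p,cv2.COLOR_BGR2HSV)
    for nm,m in(("red",cv2.inRange(h,(0,150,50),(4,255,255))|cv2.inRange(h,(175,150,50),(180,255,255))),("blue",cv2.inRange(h,(105,150,50),(125,255,255)))):
        k,l,st,ce=cv2.connectedComponentsWithStats(m)
        for i in range(1,k):
            if 40<st[i,4]<4000 and max(st[i,2:4])<90: b=st[i]; u,v=b[0]+(b[2]-1)/2,b[1]+(b[3]-1)/2; print(n,nm,b,atz("wrist",u,v,45,T))
    u,v=map(int,proj("wrist",[509,28,45],T)); print(u,v)
    u=max(u,60);v=max(v,60); print("crop org",u-60,v-60); crops.append(cv2.resize(p[v-60:v+60,u-60:u+60],(400,400),interpolation=cv2.INTER_CUBIC))
cv2.imwrite("pics/c6.png",np.hstack(crops))
E
```

```text
time: 10.83
tool_pos: [511.1, 66.4, 251.8]
tcp_rot: [-180.0, 0.0, 98.8]
ft_force: [0.5, -0.3, 0.8]
finger_gap: 50.2
grip_force: 0.0
time: 11.38
tool_pos: [525.7, -23.0, 252.2]
tcp_rot: [-180.0, -0.0, 98.7]
ft_force: [-0.3, -0.5, -0.5]
finger_gap: 50.0
grip_force: 0.0
wa red [298 189  25  24 181] [509.1  27.8  45. ]
wa red [305 195  11  10  89] [508.9  29.   45. ]
wa blue [299 263  23  20 151] [522.3 -61.5  45. ]
wa blue [306 268  10   8  62] [522.7 -60.1  45. ]
309 200
crop org 249 140
wb red [296 104  27  27 214] [509.5  27.7  45. ]
wb red [303 111  12  13 121] [509.   27.6  45. ]
wb blue [297 189  25  24 151] [522.4 -61.7  45. ]
wb blue [304 195  11  10  87] [522.3 -60.5  45. ]
308 116
crop org 248 56
```

The red mouth is at (509.2, 27.8, 45) and the blue one at (522.4, −61.6, 45). Both views agree at z = 45, and the spacing is 90.3 mm, as it should be. Now to the stylus.

```bash
python3 -m handwheel '[[-0.036,-0.0054,0,0,0,0,0.05],[-0.036,-0.0054,0,0,0,0,0.05],[-0.036,-0.0054,0,0,0,0,0.05],[-0.036,-0.0054,0,0,0,0,0.05],[-0.036,-0.0054,0,0,0,0,0.05],[-0.036,-0.0054,0,0,0,0,0.05],[-0.036,-0.0054,0,0,0,0,0.05],[-0.036,-0.0054,0,0,0,0,0.05]]'
python3 -m handwheel '[[0,0,0,0,0,7.06,0.05],[0,0,0,0,0,7.06,0.05],[0,0,0,0,0,7.06,0.05],[0,0,0,0,0,7.06,0.05],[0,0,0,0,0,7.06,0.05],[0,0,0,0,0,0,0.05],[0,0,0,0,0,0,0.05],[0,0,0,0,0,0,0.05]]'
cat > go.py <<'E'
from h import *
import sys
t=np.array(list(map(float,sys.argv[1:4]))); T=tool(); s=r.sense(); print("tool shift mm",(T[:3,:3].T@(t-T[:3,3])).round(1),"pos",T[:3,3].round(1),"rot",np.round(s["tcp_rot"],2),"f",np.round(s["ft_force"],1))
E
python3 go.py 526.2 -314.1 77
```

```text
time: 12.1
tool_pos: [526.7, -314.6, 252.7]
tcp_rot: [180.0, -0.0, 98.8]
ft_force: [1.3, 1.4, -0.1]
finger_gap: 50.0
grip_force: 0.0
time: 12.77
tool_pos: [526.6, -313.3, 252.6]
tcp_rot: [-180.0, -0.0, 63.7]
ft_force: [0.7, -0.4, 0.7]
finger_gap: 50.1
grip_force: 0.0
tool shift mm [ -0.9  -0.  175.6] pos [ 526.6 -313.3  252.6] rot [-180.     -0.     63.73] f [ 0.7 -0.4  0.7]
```

```bash
python3 -m handwheel '[[-0.0009,0,0.03,0,0,0.3,0.05],[0,0,0.035,0,0,0,0.05],[0,0,0.035,0,0,0,0.05],[0,0,0.03,0,0,0,0.05],[0,0,0.025,0,0,0,0.05],[0,0,0.02,0,0,0,0.05],[0,0,0,0,0,0,0.05],[0,0,0,0,0,0,0.05]]'
python3 -m handwheel '[[0,0,0,0,0,0,0.01],[0,0,0,0,0,0,0.01],[0,0,0,0,0,0,0.01],[0,0,0,0,0,0,0.01],[0,0,0,0,0,0,0.01],[0,0,0,0,0,0,0.01]]' 30
python3 go.py 526.2 -314.1 77
```

```text
time: 13.43
tool_pos: [525.0, -313.8, 76.6]
tcp_rot: [-179.8, -0.0, 63.3]
ft_force: [0.1, 0.2, 0.7]
finger_gap: 49.8
grip_force: 0.0
time: 13.93
tool_pos: [527.2, -315.6, 80.1]
tcp_rot: [179.8, 0.0, 63.2]
ft_force: [0.2, 0.2, 6.8]
finger_gap: 15.5
grip_force: 31.6
tool shift mm [ 0.9 -1.6  3.1] pos [ 527.2 -315.6   80.1] rot [1.7978e+02 3.0000e-02 6.3150e+01] f [0.2 0.2 6.8]
```

```bash
python3 -m handwheel '[[0,0,-0.015,0,0,0,0.01],[0,0,-0.025,0,0,0,0.01],[0,0,-0.035,0,0,0,0.01],[0,0,-0.035,0,0,0,0.01],[0,0,0,0,0,0,0.01],[0,0,0,0,0,0,0.01],[0,0,0,0,0,0,0.01]]'
python3 go.py 509.2 27.8 185
python3 - <<'E'
from h import *
np.set_printoptions(precision=1,suppress=True)
T=tool(); p,d=r.snapshot("scene"); cv2.imwrite("pics/s3.png",p)
a=[526.2,-314.1]
u,v=proj("scene",[*a,230],T); u2,v2=proj("scene",[*a,115],T); print((u,v),(u2,v2))
x,y=int(u)-33,int(min(v,v2))-25; print("crop org",x,y)
cr=p[y:y+100,x:x+67]
w,wd=r.snapshot("wrist"); cv2.imwrite("pics/wc.png",w)
cv2.imwrite("pics/c7.png",np.hstack([cv2.resize(cr,(402,600),interpolation=cv2.INTER_CUBIC),cv2.resize(w[130:400,232:410],(396,600))]))
E
```

```text
time: 14.52
tool_pos: [525.9, -314.7, 187.9]
tcp_rot: [180.0, 0.0, 63.2]
ft_force: [-0.9, 0.3, -1.5]
finger_gap: 15.4
grip_force: 30.9
tool shift mm [ 298.  -169.5    2.8] pos [ 525.9 -314.7  187.9] rot [1.7996e+02 1.0000e-02 6.3150e+01] f [-0.9  0.3 -1.5]
(np.float64(219.193656049759), np.float64(212.8153763093479)) (np.float64(226.21112983736674), np.float64(249.23035386647769))
crop org 186 187
```

View pics/c7.png

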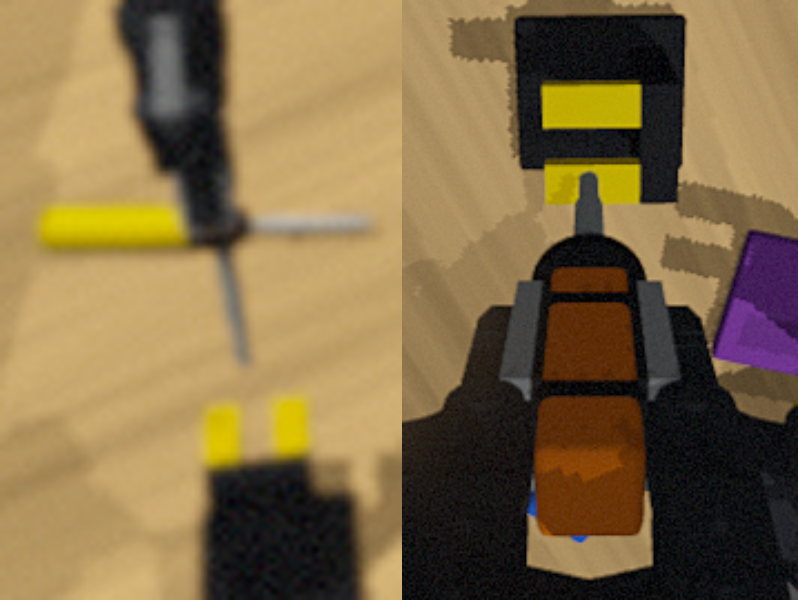

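The right-hand crop shows the stylus gripped square, its tip at wrist pixel (316,209). The left crop shows the tip at scene pixel (226.7,247.3), above the empty fork. I'll work out where the tip sits relative to the tool.

```bash
python3 - <<'E'
from h import *
np.set_printoptions(precision=1,suppress=True)
T=tool(); Ti=np.linalg.inv(T)
w=lambda p:(Ti@np.append(p,1))[:3]
a=tri(ray("wrist",316.1,208.8,T),ray("scene",226.7,247.3)); print(a,w(a))
for z in(60,64,68): 
    o,d=ray("wrist",316.1,208.8,T); o=Ti[:3,:3]@(o-T[:3,3]);d=Ti[:3,:3]@d; print(z,o+d*(z-o[2])/d[2])
E
```

```text
[ 525.2 -311.9  119.7] [ 2.  -0.6 66.3]
60 [ 3.8 -0.6 60. ]
64 [ 2.4 -0.6 64. ]
68 [ 1.  -0.6 68. ]
```

```bash
python3 -m handwheel '[[0.015,-0.0085,0,0,0,0,0.01],[0.0298,-0.0169,0,0,0,0,0.01],[0.0298,-0.0169,0,0,0,0,0.01],[0.0298,-0.0169,0,0,0,0,0.01],[0.0298,-0.0169,0,0,0,0,0.01],[0.0298,-0.0169,0,0,0,0,0.01],[0.0298,-0.0169,0,0,0,0,0.01],[0.0298,-0.0169,0,0,0,0,0.01]]'
python3 -m handwheel '[[0.0298,-0.0169,0,0,0,0,0.01],[0.0298,-0.0169,0,0,0,0,0.01],[0.015,-0.0084,0,0,0,0,0.01],[0,0,0,0,0,0,0.01],[0,0,0,0,0,0,0.01],[0,0,0,0,0,0,0.01],[0,0,0,0,0,0,0.01]]'
python3 go.py 509.9 27.8 120
```

```text
time: 15.28
tool_pos: [512.3, -56.1, 185.9]
tcp_rot: [-179.8, 0.0, 63.1]
ft_force: [0.0, 0.3, -1.0]
finger_gap: 15.8
grip_force: 30.8
time: 15.87
tool_pos: [509.5, 26.7, 187.0]
tcp_rot: [-179.9, 0.0, 63.1]
ft_force: [0.8, 0.4, -0.1]
finger_gap: 15.3
grip_force: 30.7
tool shift mm [ 1.2 -0.  67. ] pos [509.5  26.7 187. ] rot [-1.7995e+02  5.0000e-02  6.3080e+01] f [ 0.8  0.4 -0.1]
```

```bash
python3 -m handwheel '[[0.0008,0,0.02,0,0,0,0.01],[0,0,0.025,0,0,0,0.01],[0,0,0.015,0,0,0,0.01],[0,0,0.005,0,0,0,0.01],[0,0,0,0,0,0,0.01],[0,0,0,0,0,0,0.01],[0,0,0,0,0,0,0.01]]'
python3 - <<'E'
from h import *
np.set_printoptions(precision=1,suppress=True)
T=tool(); Ti=np.linalg.inv(T); p,d=r.snapshot("wrist"); cv2.imwrite("pics/wd.png",p); h=cv2.cvtColor(p,cv2.COLOR_BGR2HSV)
m=cv2.inRange(h,(0,140,40),(4,255,255))|cv2.inRange(h,(174,140,40),(180,255,255)); m[260:]=0
k,l,st,ce=cv2.connectedComponentsWithStats(m); print([s.tolist() for s in st[1:] if s[4]>20])
V,U=np.nonzero(m[:, 260:380]); U=U+260
Q=np.array([(Ti@np.append(atz("wrist",u,v,45,T),1))[:3] for u,v in zip(U,V)]); print(T[:3,3],"tool-frame red extents",Q.min(0),Q.max(0))
# grey shank columns per row
for v in range(180,250,6): print(v,p[v,300:334:3].tolist() if v in(204,222) else '',end='')
E
```

```text
time: 16.45
tool_pos: [511.1, 28.0, 124.2]
tcp_rot: [179.9, -0.0, 63.1]
ft_force: [-0.7, -0.2, -0.4]
finger_gap: 15.8
grip_force: 30.8
[[289, 182, 52, 47, 417], [307, 198, 17, 14, 165]]
[511.1  28.  124.2] tool-frame red extents [-18.1 -20.3  79.1] [17.2 16.8 79.2]
180 186 192 198 204 [[161, 159, 156], [163, 160, 158], [98, 93, 156], [36, 35, 201], [25, 36, 201], [32, 37, 201], [18, 25, 200], [11, 8, 160], [91, 89, 96], [162, 157, 156], [159, 157, 155], [15, 17, 202]]210 216 222 [[156, 153, 146], [101, 98, 174], [14, 23, 185], [100, 98, 92], [75, 74, 73], [80, 80, 79], [78, 75, 76], [94, 96, 63], [68, 64, 197], [161, 159, 151], [157, 155, 149], [158, 156, 150]]228 234 240 246
```

```bash
python3 -m handwheel '[[0,-0.001,0.004,0,0,0,0.01],[0,0,0.006,0,0,0,0.01],[0,0,0.005,0,0,0,0.01],[0,0,0,0,0,0,0.01],[0,0,0,0,0,0,0.01]]'
python3 -m handwheel '[[0,0,0.002,0,0,0,0.01],[0,0,0.001,0,0,0,0.01],[0,0,0,0,0,0,0.01]]'
python3 -m handwheel '[[0,0,0.002,0,0,0,0.01],[0,0,0,0,0,0,0.01],[0,0,0,0,0,0,0.01]]'
```

```text
time: 16.92
tool_pos: [508.7, 29.0, 107.0]
tcp_rot: [-179.9, 0.0, 63.1]
ft_force: [-0.5, 0.0, -0.8]
finger_gap: 15.8
grip_force: 30.8
time: 17.17
tool_pos: [509.4, 28.9, 104.8]
tcp_rot: [180.0, -0.0, 63.1]
ft_force: [0.8, -0.7, 2.2]
finger_gap: 15.6
grip_force: 31.0
time: 17.42
tool_pos: [509.5, 28.9, 103.0]
tcp_rot: [180.0, -0.0, 63.1]
ft_force: [0.9, -0.7, 2.3]
finger_gap: 15.6
grip_force: 31.2
```

Contact with the button's spring. I'll go on in 1 mm steps until the force shows it has bottomed.

```bash
for i in 1; do python3 -m handwheel '[[0,0,0.001,0,0,0,0.01],[0,0,0,0,0,0,0.01],[0,0,0,0,0,0,0.01]]'; python3 -m handwheel '[[0,0,0.001,0,0,0,0.01],[0,0,0,0,0,0,0.01],[0,0,0,0,0,0,0.01]]'; done | grep -E "pos|force"
```

```text
tool_pos: [509.5, 28.9, 102.0]
ft_force: [-0.8, 0.7, 4.6]
grip_force: 31.3
tool_pos: [509.5, 28.9, 101.0]
ft_force: [-0.3, 0.3, 4.5]
grip_force: 31.5
```

```bash
python3 -m handwheel '[[0,0,0.001,0,0,0,0.01],[0,0,0,0,0,0,0.01],[0,0,0,0,0,0,0.01]]'| grep -E "pos|ft_"; python3 -m handwheel '[[0,0,0.001,0,0,0,0.01],[0,0,0,0,0,0,0.01],[0,0,0,0,0,0,0.01],[0,0,0,0,0,0,0.01]]' | grep -E "pos|ft_"
```

```text
tool_pos: [509.8, 28.9, 100.7]
ft_force: [-2.1, 0.0, 10.6]
tool_pos: [510.0, 29.0, 100.5]
ft_force: [-5.0, 0.7, 15.9]
```

The button bottomed: the force rose past 5 N to 15.9 N with the tip stopped. Retract and return to the rack.

```bash
python3 -m handwheel '[[0,0,-0.008,0,0,0,0.01],[0,0,-0.015,0,0,0,0.01],[0,0,-0.03,0,0,0,0.01],[0,0,-0.035,0,0,0,0.01],[0,0,0,0,0,0,0.01],[0,0,0,0,0,0,0.01]]'
python3 -m handwheel '[[-0.015,0.0085,0,0,0,0,0.01],[-0.0299,0.017,0,0,0,0,0.01],[-0.0299,0.017,0,0,0,0,0.01],[-0.0299,0.017,0,0,0,0,0.01],[-0.0299,0.017,0,0,0,0,0.01],[-0.0299,0.017,0,0,0,0,0.01],[-0.0299,0.017,0,0,0,0,0.01],[-0.0299,0.017,0,0,0,0,0.01]]' >/dev/null
python3 -m handwheel '[[-0.0299,0.017,0,0,0,0,0.01],[-0.0299,0.017,0,0,0,0,0.01],[-0.0149,0.0085,0,0,0,0,0.01],[0,0,0,0,0,0,0.01],[0,0,0,0,0,0,0.01],[0,0,0,0,0,0,0.01],[0,0,0,0,0,0,0.01]]'
python3 go.py 525.9 -314.7 80
python3 - <<'E'
from h import *
np.set_printoptions(precision=1,suppress=True)
T=tool(); Ti=np.linalg.inv(T); p,d=r.snapshot("wrist"); cv2.imwrite("pics/we.png",p)
h=cv2.cvtColor(p,cv2.COLOR_BGR2HSV); m=cv2.inRange(h,(24,180,80),(34,255,255)); m[:,:270]=0;m[:,380:]=0;m[260:]=0
k,l,st,ce=cv2.connectedComponentsWithStats(m)
for s in st[1:]:
    if s[4]>50:
        a=(Ti@np.append(atz("wrist",s[0],s[1],85,T),1))[:3]; b=(Ti@np.append(atz("wrist",s[0]+s[2],s[1]+s[3],85,T),1))[:3]; print(s.tolist(),a,b)
E
```

```text
time: 19.0
tool_pos: [510.7, 28.8, 189.0]
tcp_rot: [179.8, -0.1, 63.1]
ft_force: [0.4, 0.4, -1.5]
finger_gap: 15.7
grip_force: 30.9
time: 20.25
tool_pos: [525.6, -313.2, 185.8]
tcp_rot: [-179.9, -0.0, 63.2]
ft_force: [-0.1, 0.2, -0.3]
finger_gap: 15.7
grip_force: 30.8
tool shift mm [ -1.3   1.1 105.8] pos [ 525.6 -313.2  185.8] rot [-1.7991e+02 -3.0000e-02  6.3210e+01] f [-0.1  0.2 -0.3]
[295, 168, 45, 22, 906] [ 22.5 -16.8 100.9] [  4.9  18.  100.8]
[296, 203, 44, 21, 659] [ -5.8 -16.5 100.9] [-23.6  18.6 100.8]
```

The slot centre is at tool (−1.8, 0.8) and the stylus at (−0.3, −0.6), so I'll shift by (−1.4, +1.1) mm and lower.

```bash
python3 -m handwheel '[[-0.0014,0.0011,0.02,0,0,0,0.01],[0,0,0.025,0,0,0,0.01],[0,0,0.02,0,0,0,0.01],[0,0,0.015,0,0,0,0.01],[0,0,0.01,0,0,0,0.01],[0,0,0,0,0,0,0.01],[0,0,0,0,0,0,0.01]]'
python3 -m handwheel '[[0,0,0.006,0,0,0,0.01],[0,0,0.005,0,0,0,0.01],[0,0,0.003,0,0,0,0.01],[0,0,0,0,0,0,0.01],[0,0,0,0,0,0,0.01]]'
python3 go.py 526.2 -314.5 80
```

```text
time: 20.88
tool_pos: [526.2, -315.7, 96.7]
tcp_rot: [-180.0, -0.0, 63.2]
ft_force: [0.5, 0.2, 0.2]
finger_gap: 15.3
grip_force: 30.8
time: 21.3
tool_pos: [526.0, -316.4, 82.6]
tcp_rot: [-180.0, -0.0, 63.1]
ft_force: [-0.4, -0.3, -1.5]
finger_gap: 16.0
grip_force: 30.8
tool shift mm [ 1.8 -0.7  2.6] pos [ 526.  -316.4   82.6] rot [-179.99   -0.     63.14] f [-0.4 -0.3 -1.5]
```

```bash
python3 -m handwheel '[[0,0,0.0015,0,0,0,0.01],[0,0,0,0,0,0,0.01],[0,0,0,0,0,0,0.01]]' | grep -E "pos|ft_"; python3 -m handwheel '[[0,0,0.001,0,0,0,0.01],[0,0,0,0,0,0,0.01],[0,0,0,0,0,0,0.01]]'| grep -E "pos|ft_"
```

```text
tool_pos: [526.2, -316.5, 81.3]
ft_force: [-0.4, -0.2, -0.3]
tool_pos: [526.1, -316.4, 80.2]
ft_force: [-0.3, -0.3, -1.1]
```

```bash
python3 -m handwheel '[[0,0,0.0012,0,0,0,0.01],[0,0,0,0,0,0,0.01],[0,0,0,0,0,0,0.01]]' | grep -E "pos|ft_"; python3 -m handwheel '[[0,0,0.001,0,0,0,0.01],[0,0,0,0,0,0,0.01],[0,0,0,0,0,0,0.01]]'| grep -E "pos|ft_"
```

```text
tool_pos: [526.3, -316.5, 80.1]
ft_force: [-3.4, 1.8, 7.0]
tool_pos: [526.4, -316.6, 80.1]
ft_force: [-7.1, 4.5, 14.5]
```

It's seated. Relieve the force, open and rise clear.

```bash
python3 -m handwheel '[[0,0,-0.0018,0,0,0,0.01],[0,0,0,0,0,0,0.02],[0,0,0,0,0,0,0.03],[0,0,0,0,0,0,0.045],[0,0,0,0,0,0,0.05],[0,0,0,0,0,0,0.05],[0,0,0,0,0,0,0.05],[0,0,0,0,0,0,0.05]]'
python3 -m handwheel '[[0,0,-0.02,0,0,0,0.05],[0,0,-0.03,0,0,0,0.05],[0,0,-0.035,0,0,0,0.05],[0,0,-0.04,0,0,0,0.05],[0,0,-0.04,0,0,0,0.05],[0.036,0,0,0,0,0,0.05],[0.036,0,0,0,0,0,0.05],[0,0,0,0,0,0,0.05]]'
python3 -m handwheel '[[0,0,0,0,0,0,0.05],[0,0,0,0,0,0,0.05],[0,0,0,0,0,0,0.05]]'
python3 - <<'E'
from h import *
np.set_printoptions(precision=1,suppress=True)
c=r.calibration("wrist"); T=tool(); p,d=r.snapshot("wrist"); cv2.imwrite("pics/wf.png",p)
h=cv2.cvtColor(p,cv2.COLOR_BGR2HSV); m=cv2.inRange(h,(5,190,40),(16,255,255)); m[:,:250]=0;m[:,390:]=0
V,U=np.nonzero(m); P=np.array([atdepth("wrist",u,v,d[v,u],T) for u,v in zip(U,V) if d[v,u]>0])
P=P[(abs(P[:,0]-526)<60)&(abs(P[:,1]+314)<60)]
for z0 in(92,105,120,135,146): 
    q=P[(abs(P[:,2]-z0)<4)]; print(z0,len(q),q.mean(0) if len(q) else '')
print("zmax",np.percentile(P[:,2],98))
s,ds=r.snapshot("scene"); h=cv2.cvtColor(s,cv2.COLOR_BGR2HSV); m=cv2.inRange(h,(100,120,40),(125,255,255))
V,U=np.nonzero(m); c,Pm=campose("scene"); f,cx,cy=K(c); D=ds[V,U]; X=(np.stack([(U-cx)/f*D,(V-cy)/f*D,D],-1)@Pm[:3,:3].T+Pm[:3,3])
X=X[(X[:,2]>70)&(X[:,2]<190)&(abs(X[:,0]-625)<70)&(abs(X[:,1])<110)]; n=np.linalg.svd(X-X.mean(0))[2][2]; print("screen",len(X),n)
a=cv2.imread("pics/scene.png"); 
E
```

```text
time: 22.97
tool_pos: [526.1, -316.4, 79.7]
tcp_rot: [-180.0, -0.0, 63.1]
ft_force: [-0.3, -0.0, -0.2]
finger_gap: 50.0
grip_force: 0.0
time: 23.63
tool_pos: [561.5, -247.5, 246.3]
tcp_rot: [179.9, -0.2, 63.3]
ft_force: [-1.4, -0.5, -0.8]
finger_gap: 49.8
grip_force: 0.0
time: 23.88
tool_pos: [558.1, -252.8, 244.3]
tcp_rot: [-180.0, 0.0, 63.1]
ft_force: [0.2, -0.1, 0.1]
finger_gap: 49.8
grip_force: 0.0
92 26 [ 530.9 -309.5   93.3]
105 30 [ 530.1 -308.6  104.7]
120 66 [ 530.2 -308.6  120.2]
135 31 [ 529.1 -307.9  135.2]
146 251 [ 527.3 -313.   148.2]
zmax 150.82212650092433
screen 608 [ 0.9  0.1 -0.3]
```

The stylus hangs upright with its top at about 150 mm. The screen hasn't moved, and the arm touches nothing.

```bash
python3 -c "
from bench import r
print(r.hand_in())"
```

```text
the job is handed in; nothing more can be done
None
```

The job is handed in at about 24 s on the robot's clock (no verdict was returned): the screen stands at about 109°, the red button bottomed under the stylus and was let go, the stylus hangs upright in the black rack, and the arm went near neither the blue button nor the bystanders.

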